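Start the reel screw by feel and hold it

ROBOT

A 6-joint arm with a two-finger parallel gripper is mounted at the origin on the work surface. World frame = base frame: x ahead of the robot, y to its left, z up, the work surface at z = 0. Lengths are in m, angles in rad, forces in N, time in s.
With the tool pointing down it reaches from about 0.35 to 0.975 m from the base axis. Payload 4.9 kg.
Tool frame: the origin (TCP) lies midway between the tips of the shut fingers; the grasp point (between the pads) lies 19 mm behind it (manip.hold_point_z is the distance from the TCP to the grasp point, in m); z points along the fingers, y is the line along which they close (so a half turn about z gives the same grasp; the last joint's range is limited). The gripper opens to 85 mm and grips with 20 to 120 N. Pads are 22 mm wide; open, the fingers measure 114 mm over their backs; the gripper's body (76 mm by 85 mm) begins 54 mm behind the grasp point. The pads swing forward as they close: fully open they stand 13 mm farther back than shut.
Start: joints at [1.093, 0.053, 1.613, -0, 1.476, -0.119], TCP at [0.219, 0.585, 0.231] pointing down, gripper open.
Joint ranges: [-3.01, 3.01], [-1.01, 2.22], [0.06, 2.58], [-1.02, 4.17], [0.09, 2.62], [-3.14, 3.14]. Speed limits (rad/s): [2.57, 2.57, 3.14, 3.14, 3.14, 3.14].

INTERFACE

Orientations are given as a unit quaternion [w, x, y, z].
In Python, from plant import manip gives the robot as it stands. The module is installed in compiled form; this text tells all that it offers.
- The arm moves only by the shell command python3 -m jog 'ROWS' [OPENING]. ROWS is JSON, one flat list of numbers, 6 for each row, row after row: the shift along the tool's x, y, z in units of 0.1 m (1.0 is 0.1 m), then the turn, a rotation vector about the tool's x, y, z in units of 180 degrees (1.0 is 180 degrees). A call has 1 to 8 rows; each row is the pose to reach, as a shift and turn from the pose commanded when the call began, along the tool's axes at that moment, turning the shorter way round; what a row does not reach only later rows make up. A row lasts 1/8 s, in which the tool goes at most 62.5 mm and 10.7 degrees, less where a joint would pass 70% of its speed; a pose out of reach is approached as far as the arm can. A call with a number of a shift or a turn outside -1 to 1 is refused whole. A call with a gripper value outside its range is refused whole. OPENING is the finger opening in mm, from 0 to 85.4, set as the call begins (- or left out, the last holds). The fingers move at their own pace and stop on an object; the grip force is fixed at half the most. Time passes only in rows, so rows that repeat a pose let the fingers close. It gives the time, the measured TCP pose, the force, the opening and the grip force at its end, in the units of the state.
- manip.state(): the state, without advancing time (a new reading comes with each control period).
- manip.grab_frame(name): name is "scene" or "top" or "wrist"; returns a dict with "img" (420x560x3 uint8, blue, green, red), "z_map" (420x560 float32, m along the optical axis (not along the pixel's ray), 0 where there is no reading), "fx", "fy", "cx", "cy" (pixels), "xyz" and "attitude" of the camera in the world; the wrist camera has in their place "T_tool_cam" (4x4, takes a point from camera to tool coordinates, whose origin is the TCP and whose axes are the flange's). Camera axes: x right, y up, looking along -z (the intrinsics and any distortion apply to the point x, -y, -z); pixel columns grow to the right and rows downward; lengths in m; the calibration is good to about 2 mm. A picture is of the moment at which its call begins: read the wrist's pose just before it.
- manip.job_done(): hands the job in; it is judged then, once.
The state is a dict: "time": time; "joint_pos": joint angles; "joint_vel": joint speeds; "joint_efforts": joint torques, N m; "tool_pos": TCP position; "tool_rot": TCP orientation; "contact_force": force on the tool from outside, world axes, zero at the start; "ft_torque": the same for the moment, N m; "gripper_width": opening from 0.0 (shut) to 1.0 (fully open); "grasp_force": force on a finger pad.
Only numpy, scipy, OpenCV 4.12 (cv2) and the standard library are available. Lean on these libraries where they do the work, as an engineer would, in place of code of your own. Each camera call takes 0.05 s, during which the arm holds its last target. There are 200 camera calls.

TASK

The copper reel sits on its stand and wants its hub screw: lift the red knob screw out of the wooden tool block, set it upright in the mouth of the stand's hub and start its thread by feel - with the screw riding lightly on the thread, turn it backward (counterclockwise seen from above) until you feel it drop off the end of the thread, then forward (clockwise) one full turn, so that the white mark on the knob comes round again to the red mark on the hub's rim, on the wire guide's side. Never force it. Do not tighten it further and do not let go: finish still gripping the knob with the screw standing straight and started by that one turn, so that I can lead the wire off before it is tightened, and leave the reel and everything else on the table where they are.

Things in the scene. Friction and masses are not known exactly. Their poses are not given: they have to be found in the camera images.
- screw: Knob screw, 80 mm tall, 0.12 kg, loose, upright in the tool block at the start, collar on the block. Origin: centre of its lower end, z up its axis, +x its marked side. Plain pilot nose 19 mm wide up to z = 26 mm (tapered to 12 mm over the lowest 7); thread crest 26.4 mm wide, z = 26 to 43; black collar 50 mm wide, z = 48 to 52; round fluted red knob 44 mm wide, z = 52 to 80.
- screw_grip (a point): On the screw's axis, at z = 72 mm on the screw: a good height to grip the knob.
- screw_mark (a point): White mark on the edge of the screw's collar, on its +x side (this point: 22 mm from the axis, z = 52 mm on the screw), below a white line on the knob's top. The lower end of the screw's thread begins right under it. The thread is single-start, right-handed, pitch 6 mm.
- stand: Reel stand, fixed to the table: grey foot plate 200 x 120 x 14 mm, an upright aluminium hub tube 36 mm wide, and a wire guide 76 mm high, 100 mm from the hub axis towards +x. Origin: on the hub axis at table height, z up, +x towards the guide.
- hub_mouth (a point): Centre of the hub's open mouth, on the axis, 80 mm above the table; bevelled, 33 mm wide. Inside: bore 27.8 mm, its thread (z = 76 down to 61 mm above the table) 21 mm wide between crests, top end at the stand's +x side; below z = 60 mm a plain pilot bore 20.2 mm wide. Once started the screw has 1.4 mm up-down play; let go, it stays as turned (before the drop it leans up to 0.1 rad).
- hub_mark (a point): Red mark on the rim of the hub's mouth, on the stand's +x side, 18 mm from the axis. Set in the mouth and turned backward, the screw climbs 6 mm a turn until its mark meets this one (screw origin then 49.8 mm above the table) and about 0.1 rad further drops 6 mm, to 43.8 mm. Forward from there it goes down 6 mm a turn: one turn, marks together again, 37.8 mm.
- tool_block: Hardwood tool block, fixed, 180 x 70 x 55 mm, from 35 mm behind to 145 mm ahead of its origin along its x. Origin: at table height under the axis of the 31 mm hole that holds the screw (screw origin 7 mm above the table, knob from 59 to 87 mm). Six steel punches up to 107 mm high stand 86 to 130 mm from the screw towards +x.
- reel: Copper wire reel, black flanges 90 mm in diameter, 62 mm high, 0.45 kg, loose on the stand around the hub (bore 40 mm, top flange at 76 mm height). Stays there.
- pliers: Round-nose pliers with red grips, 135 mm long, lying flat, loose; leave alone.
- cutters: Side cutters with orange grips, 115 mm long, lying flat, loose; leave alone.
- hammer: Hammer, 260 mm long, lying, loose; leave alone.
- mandrel: Steel ring mandrel, tapered bar 280 mm long, lying, loose; leave alone.
- tin: Round steel bowl, 150 mm wide, loose; leave alone.
- spare_reel: Second copper reel, same flanges, standing on the table, loose; leave alone.
- parts_box: Open wooden box 130 x 190 x 40 mm with copper rings, loose; leave alone.
Things that resemble listed ones, but are neither listed nor needed, are in the scene too. Leave any pink look-alike of the reel alone. Leave any yellow look-alike of the screw alone.

How it is judged:
By the outcome, as a careful person would: the job done as asked, in the order asked, and still so for the second after the job is handed in, while the arm keeps its last pose, push and grip.
It also fails if it takes over 64 s, if anything falls off the work surface, if the arm or the gripper's body presses on something with over 40 N, if the wrist force passes 120 N, or if a joint passes its speed limit or range.

## Working session

There is one attempt and no reset: what is moved stays moved. The work goes in short steps, Python scripts to look and compute and a shell command to move; the robot and the scene stay as the last step left them, time stands still between calls to the robot, and variables do not carry over. Pictures are saved under pics/ and viewed, at most 10 in all, crops included, and the job is handed in when it is done.

```bash
mkdir -p pics
cat > h.py <<'E'
import numpy as np,cv2
from plant import manip
from scipy.spatial.transform import Rotation as R
def rot(q): return R.from_quat([q[1],q[2],q[3],q[0]]).as_matrix()
def campose(f,s):
    if "T_tool_cam" in f:
        T=np.eye(4);T[:3,:3]=rot(s["tool_rot"]);T[:3,3]=s["tool_pos"];T=T@np.array(f["T_tool_cam"]);return T[:3,:3],T[:3,3]
    a=np.array(f["attitude"]);return (rot(a) if a.size==4 else a),np.array(f["xyz"])
def snap(n,name):
    s=manip.state();f=manip.grab_frame(n);Rm,t=campose(f,s)
    cv2.imwrite(f"pics/{name}.png",f["img"]);np.savez(f"{name}.npz",z=f["z_map"],R=Rm,t=t,k=[f["fx"],f["fy"],f["cx"],f["cy"]],img=f["img"]);print({k:(v if np.size(v)<12 else '') for k,v in f.items() if k not in("img","z_map")});return s
def pt(name,u,v,h=None):
    d=np.load(name+".npz");fx,fy,cx,cy=d["k"];r=d["R"]@np.array([(u-cx)/fx,-(v-cy)/fy,-1])
    z=d["z"][int(round(v)),int(round(u))] if h is None else (h-d["t"][2])/r[2]
    return d["t"]+r*z
E
python3 - <<'E'
from h import *
snap("top","top1");s=snap("scene","sc1");print(s)
a=np.hstack([cv2.imread("pics/top1.png")]);
E
```

```text
{'fx': 407.31523736970615, 'fy': 407.31523736970615, 'cx': 282.4525997591702, 'cy': 212.1312051492774, 'xyz': array([0.37716847, 0.02115299, 1.11102095]), 'attitude': array([ 0.71485724,  0.04053978, -0.06654259, -0.69491564])}
{'fx': 393.3572059654252, 'fy': 393.3572059654252, 'cx': 278.4099915966311, 'cy': 205.97795183337973, 'xyz': array([ 1.56986533, -0.28521742,  0.81491836]), 'attitude': array([0.69803151, 0.37301132, 0.27528433, 0.54574088])}
{'time': 0.05, 'joint_pos': array([ 1.09300927e+00,  5.33319957e-02,  1.61425830e+00, -1.43965909e-05,
        1.47597013e+00, -1.18994380e-01]), 'joint_vel': array([ 0.00060921, -0.0018481 , -0.00145871, -0.00136961,  0.00025079,
        0.00017538]), 'joint_efforts': array([ 1.36588187e-03, -3.95180368e+01, -3.71659112e+01,  3.33212438e-05,
        3.97777709e-03,  4.44532901e-06]), 'tool_pos': array([0.21918743, 0.58466456, 0.23009974]), 'tool_rot': array([-2.82397446e-04,  1.78434869e-01,  9.83951233e-01, -9.42518329e-04]), 'contact_force': array([-0.12913652, -0.51711413, -0.14530181]), 'ft_torque': array([ 0.02099391, -0.01392378, -0.02106186]), 'grasp_force': 0.0, 'gripper_width': 0.9950624962521054}
```

View pics/top1.png

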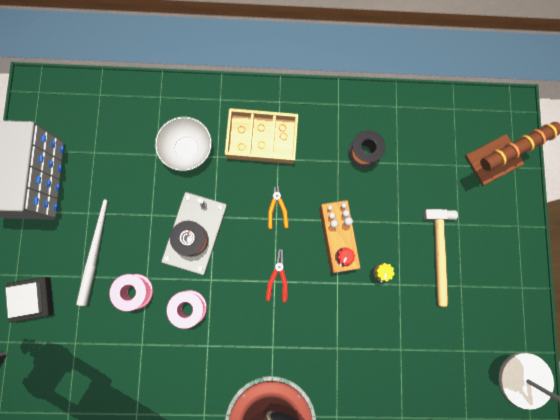

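View pics/sc1.png

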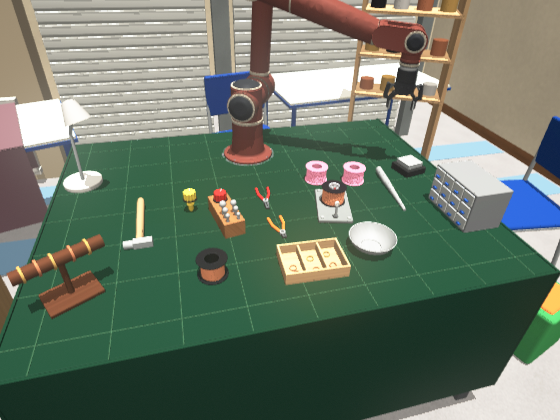

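The top view shows the red screw at about (345,256) in its block. The hub is near (188,238), with the guide at (205,204). Next I'll enlarge both areas.

Run:
```python
from h import *
im=cv2.imread("pics/top1.png")
a=[cv2.resize(im[y:y+100,x:x+66],None,fx=6,fy=6,interpolation=cv2.INTER_CUBIC) for x,y in((155,185),(310,185))]
cv2.imwrite("pics/c1.png",np.hstack(a))
for u,v,h in((345,256,.087),(188,238,.08),(204,204,.076)):print(pt("top1",u,v,h).round(4))
```

```text
[ 0.4274 -0.1751  0.087 ]
[0.462  0.2211 0.08  ]
[0.5507 0.1865 0.076 ]
```

View pics/c1.png

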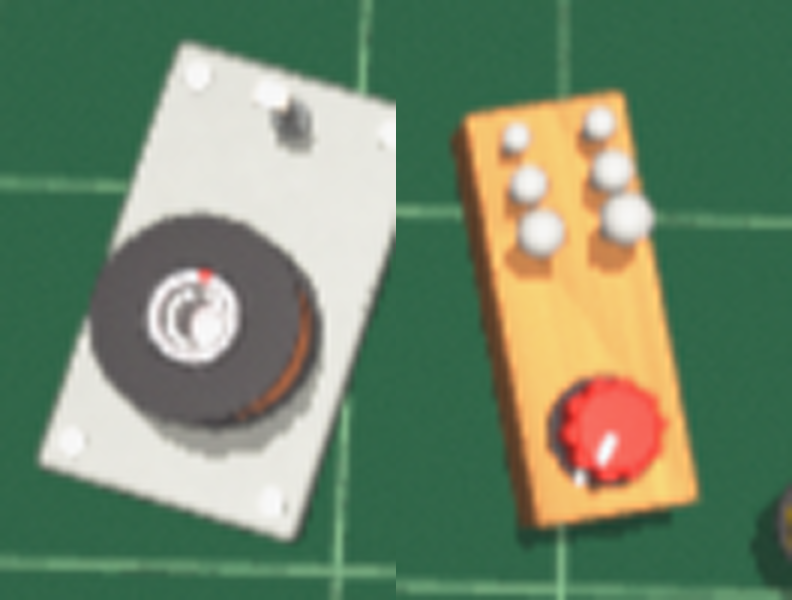

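Enlarged crop: the hub centre is at about (187.5,237.7) and its red mark at (189.2,230.7). The knob centre is at (346,256.7) and its white mark at (341,264.7). I'll work out the headings and move over the screw.

```bash
python3 - <<'E'
from h import *
p=lambda u,v,h:pt("top1",u,v,h)
S=p(346,256.7,.087);M=p(341,264.7,.059);H=p(187.5,237.7,.08);HM=p(189.2,230.7,.08);G=p(200,200.3,.076)
yaw=lambda a,b:np.arctan2(*(b-a)[1::-1])
print(S,H,yaw(S,M),yaw(H,HM),yaw(H,G))
E
for i in 1 2 3 4 5 6 7; do python3 -m jog '[-0.33,-0.455,0,0,0,0,-0.66,-0.91,0,0,0,0]' | tail -1; done
python3 -m jog '[0,0,0,0,0,0.06,0,0,0,0,0,0.12,0,0,0,0,0,0.18,0,0,0,0,0,0.24,0,0,0,0,0,0.24]'
python3 -m jog '[0,0,0,0,0,0.06,0,0,0,0,0,0.12,0,0,0,0,0,0.18,0,0,0,0,0,0.25,0,0,0,0,0,0.25]'
python3 - <<'E'
from h import *
s=snap("wrist","w1");print(s)
E
```

```text
[ 0.42569833 -0.17759689  0.087     ] [0.46276366 0.22237466 0.08      ] 2.775065027149691 -0.17726397962921944 -0.2538029775913534
grasp_force: 0.0
grasp_force: 0.0
grasp_force: 0.0
grasp_force: 0.0
grasp_force: 0.0
grasp_force: 0.0
grasp_force: 0.0
time: 2.48
tool_pos: [0.4281, -0.1734, 0.2308]
tool_rot: [-0.0, 0.527, 0.85, 0.0]
contact_force: [-0.0, 0.2, 0.1]
gripper_width: 0.997
grasp_force: 0.0
time: 3.1
tool_pos: [0.4282, -0.1734, 0.2311]
tool_rot: [-0.0, 0.812, 0.584, -0.0]
contact_force: [-0.1, -0.3, 0.1]
gripper_width: 1.002
grasp_force: 0.0
{'fx': 365.15039913140623, 'fy': 365.15039913140623, 'cx': 275.93613348078827, 'cy': 201.1570850965552, 'T_tool_cam': ''}
{'time': 3.1, 'joint_pos': array([-5.45981954e-01, -3.54415170e-01,  1.97730543e+00,  1.21065502e-05,
        1.51908422e+00, -2.21318584e-01]), 'joint_vel': array([-3.06689130e-04, -8.52192518e-04, -2.51460569e-03, -2.96144738e-04,
        2.96952709e-06,  2.55039989e-01]), 'joint_efforts': array([-3.88653614e-03, -2.21611547e+01, -3.74336672e+01, -1.68752908e-04,
        9.94579168e-04,  5.69550914e-02]), 'tool_pos': array([ 0.42823988, -0.17336803,  0.23107119]), 'tool_rot': array([-1.78076633e-04,  8.12093069e-01,  5.83527900e-01, -6.90886814e-05]), 'contact_force': array([-0.05670339, -0.34813235,  0.09953143]), 'ft_torque': array([0.00132966, 0.02966216, 0.0102756 ]), 'grasp_force': 0.0, 'gripper_width': 1.0019566220926293}
```

View pics/w1.png

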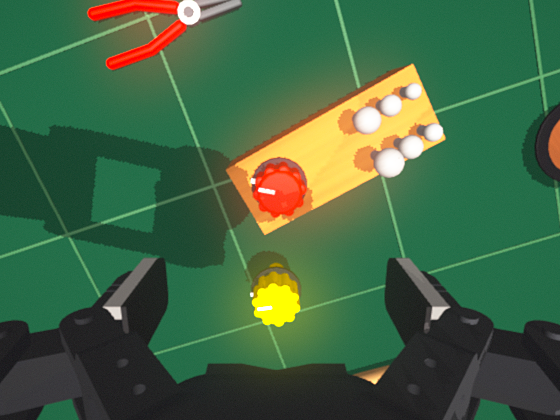

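The wrist view shows the knob top at about (279,189), with its white line near (265,190) and the collar mark at (253,182). The punches are to the right and the yellow look-alike is below.

Run:
```python
from h import *
d=np.load("w1.npz");im=d["img"]
cv2.imwrite("pics/c2.png",cv2.resize(im[140:240,225:345],None,fx=6,fy=6,interpolation=cv2.INTER_CUBIC))
p=lambda u,v,h:pt("w1",u,v,h)
print(pt("w1",280,185),pt("w1",280,212))
for q in((279,189,.087),(258,189.5,.087),(274,191.5,.087),(253,182,.059)):print(p(*q))
print(np.load("w1.npz")["t"])
s=manip.state();print(rot(s["tool_rot"]).round(3))
```

```text
[ 0.43050069 -0.17282534  0.08640603] [ 0.42340306 -0.19394848  0.08789708]
[ 0.42872428 -0.17556904  0.087     ]
[ 0.41255255 -0.17053339  0.087     ]
[ 0.42423853 -0.17624189  0.087     ]
[ 0.40712129 -0.16868505  0.059     ]
[ 0.44858008 -0.10953851  0.37331246]
[[ 0.32   0.948 -0.   ]
 [ 0.948 -0.32   0.   ]
 [ 0.    -0.    -1.   ]]
```

View pics/c2.png

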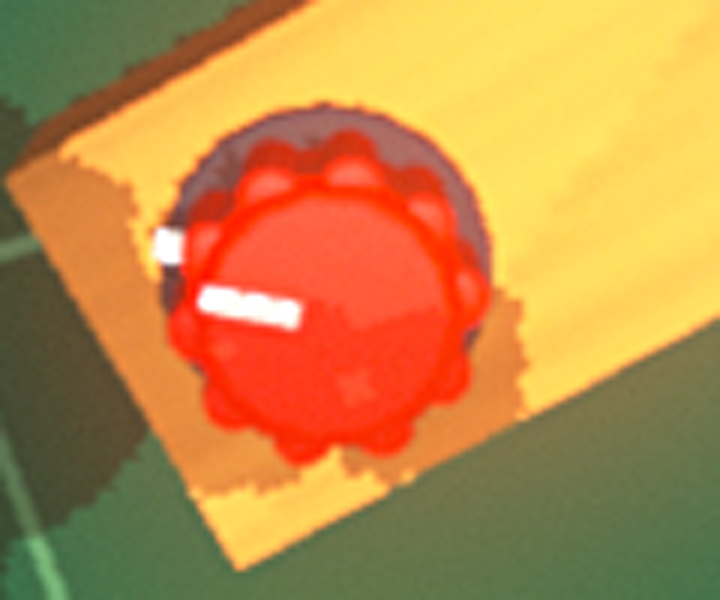

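Run:
```python
from h import *
p=lambda u,v,h:pt("w1",u,v,h)
yaw=lambda a,b:np.arctan2(*(b-a)[1::-1])
A=p(279.7,192,.087);C=p(279.7,184.7,.059);M=p(253.2,181,.059)
print(A,C,yaw(p(275,192.5,.087),p(258.3,189.7,.087)),yaw(C,M),np.linalg.norm((M-C)))
s=manip.state();Rm=rot(s["tool_rot"]);g=np.r_[(A+C)[:2]/2,.079-.019];print(Rm.T@(g-s["tool_pos"])*10)
```

```text
[ 0.42846631 -0.17811193  0.087     ] [ 0.42860927 -0.1785287   0.059     ] 2.644111703290863 2.6731941711771907 0.023555780266968935
[-0.04589767  0.0190049   1.71104466]
```

```bash
python3 -m jog '[-0.046,0.019,0.25,0,0,0,-0.046,0.019,0.5,0,0,0,-0.046,0.019,0.9,0,0,0,-0.046,0.019,0.9,0,0,0]' 85
python3 -m jog '[0,0,0.3,0,0,0,0,0,0.6,0,0,0,0,0,0.84,0,0,0,0,0,0.84,0,0,0]'
python3 -m jog '[0,0,0,0,0,0,0,0,0,0,0,0,0,0,0,0,0,0,0,0,0,0,0,0,0,0,0,0,0,0,0,0,0,0,0,0,0,0,0,0,0,0,0,0,0,0,0,0]' 20
python3 - <<'E'
from h import *
print(manip.hold_point_z); s=manip.state();print(s["ft_torque"],s["joint_pos"])
E
```

```text
time: 3.65
tool_pos: [0.4264, -0.177, 0.1378]
tool_rot: [-0.004, 0.812, 0.584, -0.001]
contact_force: [0.2, 0.1, 0.4]
gripper_width: 0.997
grasp_force: 0.0
time: 4.15
tool_pos: [0.4282, -0.1781, 0.0571]
tool_rot: [-0.001, 0.812, 0.583, -0.0]
contact_force: [-0.4, 0.3, -0.1]
gripper_width: 0.999
grasp_force: 0.0
time: 5.15
tool_pos: [0.4301, -0.1793, 0.0594]
tool_rot: [0.002, 0.813, 0.583, 0.001]
contact_force: [-0.4, -0.1, 6.4]
gripper_width: 0.501
grasp_force: 61.6
0.0187
[ 0.0871294   0.14182065 -0.01184765] [-5.54954534e-01 -1.62420021e-01  2.12234236e+00 -1.88540655e-05
  1.17814470e+00 -2.27775413e-01]
```

```bash
python3 -m jog '[0,0,-0.1,0,0,0,0,0,-0.3,0,0,0,0,0,-0.6,0,0,0,0,0,-0.8,0,0,0,0,0,-1,0,0,0,0,0,-1,0,0,0,0,0,-1,0,0,0]'
python3 -m jog '[0,0,-0.2,0,0,0,0,0,-0.4,0,0,0,0,0,-0.4,0,0,0]'
python3 - <<'E'
from h import *
s=manip.state();print(s["ft_torque"],s["joint_pos"]);Rm=rot(s["tool_rot"])
print(Rm.T@(np.array([.4628,.2224,.2])-s["tool_pos"])*10)
E
```

```text
time: 6.02
tool_pos: [0.4281, -0.1781, 0.1564]
tool_rot: [-0.001, 0.813, 0.582, -0.0]
contact_force: [-0.3, -0.2, -0.8]
gripper_width: 0.496
grasp_force: 61.0
time: 6.4
tool_pos: [0.4296, -0.179, 0.1991]
tool_rot: [0.002, 0.813, 0.582, 0.001]
contact_force: [-0.2, -0.4, -0.7]
gripper_width: 0.496
grasp_force: 61.0
[ 0.00177292  0.01384446 -0.02111864] [-5.54946884e-01 -3.26801467e-01  2.00961240e+00 -3.37243908e-05
  1.45544070e+00 -2.27588334e-01]
[ 3.90782718 -0.97608045 -0.01565586]
```

```bash
for i in 1 2 3 4; do python3 -m jog '[0.38,-0.12,0,0,0,0,0.77,-0.24,0,0,0,0]' | sed -n 2p; done
python3 -m jog '[0,0,0,0,0,0,0,0,0,0,0,0]'
python3 - <<'E'
from h import *
s=snap("wrist","w2");print(s["joint_pos"])
E
```

```text
tool_pos: [0.4302, -0.097, 0.1963]
tool_pos: [0.4322, -0.0159, 0.1963]
tool_pos: [0.4342, 0.0647, 0.1964]
tool_pos: [0.4363, 0.1453, 0.1963]
time: 7.65
tool_pos: [0.4365, 0.1437, 0.1965]
tool_rot: [-0.0, 0.813, 0.583, -0.001]
contact_force: [-0.9, -0.4, -0.8]
gripper_width: 0.498
grasp_force: 61.1
{'fx': 365.15039913140623, 'fy': 365.15039913140623, 'cx': 275.93613348078827, 'cy': 201.1570850965552, 'T_tool_cam': ''}
[ 1.56146684e-01 -3.37628300e-01  2.02215062e+00 -5.24717272e-04
  1.45838187e+00  4.83323019e-01]
```

View pics/w2.png

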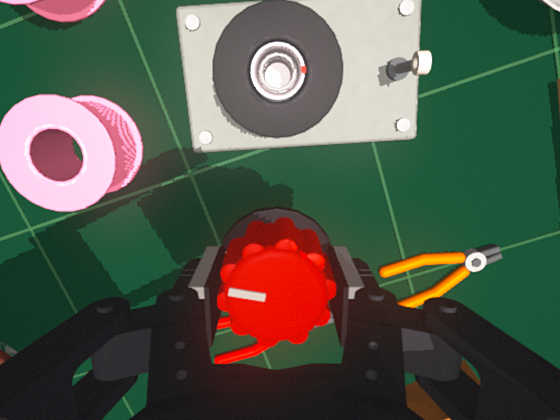

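The screw is held, with its white line running left from about (266,298) to (229,294). The hub rim is centred near (278,71), its red mark is at (304,70), and the guide is at (423,62).

Run:
```python
from h import *
d=np.load("w2.npz");im=d["img"]
a=cv2.resize(im[35:105,240:320],(640,560),interpolation=cv2.INTER_CUBIC)
cv2.imwrite("pics/c3.png",a)
```

```text
(no output)
```

View pics/c3.png

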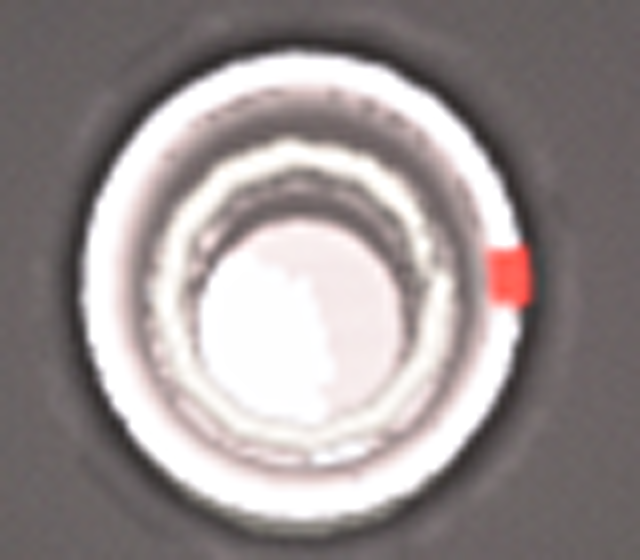

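Run:
```python
from h import *
p=lambda u,v,h:pt("w2",u,v,h)
yaw=lambda a,b:np.arctan2(*(b-a)[1::-1])
s=manip.state();print(s["tool_pos"],np.load("w2.npz")["t"])
H=p(277.6,70.2,.08);HM=p(303.2,69.3,.08);print(H,yaw(H,HM),np.linalg.norm(H-HM),yaw(p(277.6,70.2,.076),p(423,62,.076)))
# knob: top z = origin+.08 ; TCP-origin=.0524
zt=s["tool_pos"][2]-.0524+.08
K=p(278,297,zt);print(K,yaw(p(266,298,zt),p(229,294,zt)))
Rm=rot(s["tool_rot"]);h=np.arctan2(Rm[1,0],Rm[0,0]);print(h)
print(Rm.T@(H-s["tool_pos"])*10)
# plate edges from top pic for hub yaw
```

```text
[0.43659681 0.14334571 0.19669895] [0.45707906 0.20758553 0.33869564]
[0.46407922 0.22538145 0.08      ] -0.2957778693952232 0.017115327832604794 -0.275766151271635
[0.43614938 0.14433963 0.22429895] 2.6926175980804086
1.2427404115398737
[ 0.86615854 -0.0033524   1.16624919]
```

```bash
for i in 1 2; do python3 -m jog '[0,0,0,0,0,-0.055,0,0,0,0,0,-0.11,0,0,0,0,0,-0.165,0,0,0,0,0,-0.22,0,0,0,0,0,-0.275,0,0,0,0,0,-0.33,0,0,0,0,0,-0.385,0,0,0,0,0,-0.435]' | sed -n 1,3p; done
python3 - <<'E'
from h import *
s=manip.state();Rm=rot(s["tool_rot"]);print(s["joint_pos"],np.arctan2(Rm[1,0],Rm[0,0]),Rm.T@(np.array([.4639,.225,.15])-s["tool_pos"])*10)
E
```

```text
time: 8.7
tool_pos: [0.4369, 0.1427, 0.1971]
tool_rot: [-0.0, 0.261, 0.965, -0.0]
time: 9.7
tool_pos: [0.4369, 0.1427, 0.1971]
tool_rot: [-0.0, -0.407, 0.913, -0.0]
[ 1.53827517e-01 -3.38579586e-01  2.02193407e+00 -2.77449417e-04
  1.45845072e+00 -2.25493202e+00] -2.303598322792546 [-0.79220785  0.34949538  0.47063795]
```

```bash
python3 -m jog '[-0.39,0.175,0,0,0,0,-0.79,0.35,0,0,0,0,-0.79,0.35,0,0,0,0,-0.79,0.35,0,0,0,0]'|sed -n 2p; python3 -m jog '[0,0,0.2,0,0,0,0,0,0.4,0,0,0,0,0,0.6,0,0,0,0,0,0.6,0,0,0]'
python3 - <<'E'
from h import *
s=snap("wrist","w3")
snap("scene","s3")
w=np.load("w3.npz")["img"];c=np.load("s3.npz")["img"][140:240,280:390]
cv2.imwrite("pics/c4.png",np.hstack([cv2.resize(w,(400,300)),cv2.resize(c,(400,300),interpolation=cv2.INTER_CUBIC)]))
print(s["tool_pos"],s["contact_force"],s["ft_torque"],s["joint_pos"])
E
```

```text
tool_pos: [0.4639, 0.225, 0.197]
time: 10.7
tool_pos: [0.4619, 0.2253, 0.1339]
tool_rot: [-0.003, -0.405, 0.914, 0.0]
contact_force: [-0.8, 0.2, -1.4]
gripper_width: 0.494
grasp_force: 61.1
{'fx': 365.15039913140623, 'fy': 365.15039913140623, 'cx': 275.93613348078827, 'cy': 201.1570850965552, 'T_tool_cam': ''}
{'fx': 393.3572059654252, 'fy': 393.3572059654252, 'cx': 278.4099915966311, 'cy': 205.97795183337973, 'xyz': array([ 1.56986533, -0.28521742,  0.81491836]), 'attitude': array([0.69803151, 0.37301132, 0.27528433, 0.54574088])}
[0.46189484 0.22529808 0.13393126] [-0.81541097  0.18708154 -1.37819172] [ 0.00615479 -0.01202639 -0.01167671] [ 3.08937496e-01 -1.30487851e-01  1.95787233e+00 -2.11489103e-05
  1.32005811e+00 -2.09659421e+00]
```

View pics/c4.png

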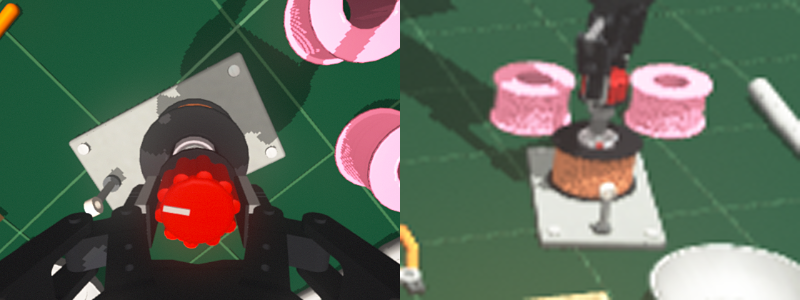

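The screw nose is centred over the hub mouth, and its knob mark trails the guide direction as I planned. Now I'll lower it gently.

```bash
python3 -m jog '[0,0,0.05,0,0,0,0,0,0.1,0,0,0,0,0,0.15,0,0,0,0,0,0.2,0,0,0,0,0,0.2,0,0,0]';  for i in 1 2 3 4 ; do python3 -m jog '[0,0,0.02,0,0,0,0,0,0.02,0,0,0]'|sed -n 2,4p;done
```

```text
time: 11.42
tool_pos: [0.4639, 0.226, 0.1169]
tool_rot: [-0.0, -0.406, 0.914, -0.0]
contact_force: [0.9, -0.1, -1.5]
gripper_width: 0.493
grasp_force: 61.1
tool_pos: [0.4641, 0.226, 0.1153]
tool_rot: [0.0, -0.405, 0.914, -0.0]
contact_force: [0.9, -2.2, -1.4]
tool_pos: [0.464, 0.226, 0.1132]
tool_rot: [0.0, -0.405, 0.914, -0.0]
contact_force: [1.5, -1.0, -2.5]
tool_pos: [0.464, 0.226, 0.1112]
tool_rot: [0.0, -0.405, 0.914, -0.0]
contact_force: [2.2, -2.0, -1.6]
tool_pos: [0.464, 0.226, 0.1092]
tool_rot: [0.0, -0.405, 0.914, -0.0]
contact_force: [2.0, -1.3, -1.9]
```

```bash
python3 -m jog '[0,-0.006,0.02,0,0,0,0,-0.006,0.02,0,0,0]'|sed -n 2,4p;  for i in 1 2 3 4 5 6; do python3 -m jog '[0,0,0.01,0,0,0,0,0,0.01,0,0,0]'|sed -n 2,4p;done
```

```text
tool_pos: [0.4641, 0.2258, 0.1069]
tool_rot: [-0.0, -0.405, 0.914, 0.0]
contact_force: [1.6, -1.0, -1.2]
tool_pos: [0.4641, 0.2258, 0.1061]
tool_rot: [-0.0, -0.405, 0.914, 0.0]
contact_force: [0.8, -1.4, -1.0]
tool_pos: [0.4641, 0.2257, 0.1051]
tool_rot: [-0.0, -0.405, 0.914, 0.0]
contact_force: [1.2, -0.6, -0.5]
tool_pos: [0.4642, 0.2257, 0.1042]
tool_rot: [-0.0, -0.405, 0.914, 0.0]
contact_force: [0.8, 0.2, -1.3]
tool_pos: [0.4642, 0.2257, 0.1031]
tool_rot: [-0.0, -0.405, 0.914, 0.0]
contact_force: [0.9, -0.2, -0.6]
tool_pos: [0.4642, 0.2257, 0.1022]
tool_rot: [-0.0, -0.405, 0.914, 0.0]
contact_force: [1.1, -0.1, -1.0]
tool_pos: [0.4644, 0.2258, 0.1015]
tool_rot: [0.0, -0.405, 0.914, 0.0]
contact_force: [0.4, -0.1, -0.4]
```

```bash
for i in 1 2 3 4 5 ; do python3 -m jog '[0,0,0.005,0,0,0,0,0,0.005,0,0,0]'|sed -n 2,4p;done
```

```text
tool_pos: [0.4646, 0.2258, 0.1013]
tool_rot: [0.0, -0.405, 0.914, -0.0]
contact_force: [-0.9, 0.9, 2.2]
tool_pos: [0.4647, 0.2259, 0.1012]
tool_rot: [0.0, -0.406, 0.914, -0.0]
contact_force: [-1.8, -0.8, 6.3]
tool_pos: [0.4649, 0.2259, 0.1012]
tool_rot: [0.001, -0.406, 0.914, -0.0]
contact_force: [-3.1, -0.6, 7.3]
tool_pos: [0.4651, 0.226, 0.1011]
tool_rot: [0.001, -0.406, 0.914, -0.0]
contact_force: [-4.0, -0.9, 8.0]
tool_pos: [0.4652, 0.2261, 0.101]
tool_rot: [0.001, -0.406, 0.914, -0.0]
contact_force: [-4.7, -1.2, 11.2]
```

Contact came at TCP 0.1013, so the screw origin is about 48.9 mm, as predicted. I'll ease off to a light ride and then turn backward.

```bash
python3 -m jog '[0,0,-0.015,0,0,0,0,0,-0.015,0,0,0]'|sed -n 2,4p;  for i in 1 2 3 4 ; do python3 -m jog '[0,0,-0.001,0,0,-0.02,0,0,-0.002,0,0,-0.04,0,0,-0.002,0,0,-0.04]'|sed -n 2,4p;done
```

```text
tool_pos: [0.465, 0.2259, 0.1012]
tool_rot: [0.001, -0.405, 0.914, -0.0]
contact_force: [-1.3, 0.3, 6.8]
tool_pos: [0.465, 0.2256, 0.1013]
tool_rot: [0.001, -0.462, 0.887, -0.0]
contact_force: [-0.3, -0.8, 6.1]
tool_pos: [0.4649, 0.2256, 0.1013]
tool_rot: [0.001, -0.517, 0.856, -0.0]
contact_force: [-0.4, -1.0, 5.2]
tool_pos: [0.4649, 0.2256, 0.1013]
tool_rot: [0.0, -0.569, 0.822, -0.0]
contact_force: [0.3, -1.8, 3.7]
tool_pos: [0.4646, 0.2257, 0.1013]
tool_rot: [0.0, -0.619, 0.785, -0.0]
contact_force: [-0.6, -1.3, 4.3]
```

```bash
for i in 1 2 3 4 5; do python3 -m jog '[0,0,0,0,0,-0.02,0,0,0,0,0,-0.02]'|sed -n 2,4p;done;python3 -c "
from h import *
s=manip.state();print(s['joint_pos'],s['ft_torque'],s['time'])"
```

```text
tool_pos: [0.4644, 0.2258, 0.1011]
tool_rot: [0.0, -0.644, 0.765, 0.0]
contact_force: [-0.4, -0.8, 3.7]
tool_pos: [0.4643, 0.2259, 0.1005]
tool_rot: [0.0, -0.667, 0.745, 0.0]
contact_force: [2.4, 0.1, -0.7]
tool_pos: [0.4641, 0.2257, 0.1004]
tool_rot: [-0.0, -0.69, 0.724, 0.0]
contact_force: [2.8, 0.9, -1.2]
tool_pos: [0.464, 0.2255, 0.1005]
tool_rot: [0.0, 0.713, -0.701, -0.0]
contact_force: [1.3, 0.5, -1.8]
tool_pos: [0.464, 0.2256, 0.1007]
tool_rot: [0.0, 0.734, -0.679, -0.0]
contact_force: [2.0, -0.9, -1.1]
[ 3.08237614e-01 -8.95163015e-02  1.97992744e+00 -9.05246251e-05
  1.25201034e+00 -2.91189657e+00] [-0.10660835 -0.28424983 -0.00104144] 18.425
```

Contact vanished about 0.63 rad in, and the force is now only the screw's weight. That is the drop off the thread end, so I'll lower about 6 mm to follow it.

```bash
python3 -m jog '[0,0,0.015,0,0,0,0,0,0.03,0,0,0,0,0,0.03,0,0,0]'|sed -n 2,4p; for i in 1 2 3 4; do python3 -m jog '[0,0,0.006,0,0,0,0,0,0.006,0,0,0]'|sed -n 2,4p;done
```

```text
tool_pos: [0.4643, 0.2256, 0.0978]
tool_rot: [0.0, 0.735, -0.678, -0.0]
contact_force: [2.1, -0.9, -2.0]
tool_pos: [0.4643, 0.2257, 0.0974]
tool_rot: [0.0, 0.735, -0.678, -0.0]
contact_force: [1.0, -1.1, -1.8]
tool_pos: [0.4644, 0.2257, 0.0969]
tool_rot: [-0.0, 0.735, -0.678, 0.0]
contact_force: [1.3, -1.9, -1.6]
tool_pos: [0.4644, 0.2257, 0.0964]
tool_rot: [-0.0, 0.735, -0.678, 0.0]
contact_force: [1.0, -0.5, -0.2]
tool_pos: [0.4645, 0.2258, 0.0963]
tool_rot: [-0.0, 0.735, -0.678, 0.0]
contact_force: [-0.7, -1.6, 4.4]
```

The screw bottomed about 5 mm lower, as expected. I'll raise it to mid-play and turn forward, following the 6 mm pitch.

```bash
python3 -m jog '[0,0,-0.01,0,0,0,0,0,-0.01,0,0,0]'|sed -n 2,4p; for i in 1 2 3 4; do python3 -m jog '[0,0,0.0015,0,0,0.05,0,0,0.003,0,0,0.1]'|sed -n 2,4p;done
```

```text
tool_pos: [0.4643, 0.2257, 0.0964]
tool_rot: [-0.0, 0.735, -0.678, 0.0]
contact_force: [1.8, -1.4, -0.3]
tool_pos: [0.4643, 0.2256, 0.0961]
tool_rot: [-0.0, -0.618, 0.786, -0.0]
contact_force: [1.9, -0.9, -0.4]
tool_pos: [0.4643, 0.2256, 0.0958]
tool_rot: [-0.0, -0.487, 0.873, -0.0]
contact_force: [1.7, -1.1, -0.0]
tool_pos: [0.4644, 0.2256, 0.0955]
tool_rot: [0.0, -0.345, 0.939, -0.0]
contact_force: [2.2, -0.7, -0.1]
tool_pos: [0.4643, 0.2256, 0.0952]
tool_rot: [-0.0, -0.194, 0.981, -0.0]
contact_force: [1.5, -1.4, 0.0]
```

```bash
for i in 1 2 3; do python3 -m jog '[0,0,0.0015,0,0,0.05,0,0,0.003,0,0,0.1,0,0,0.0045,0,0,0.15,0,0,0.006,0,0,0.2]'|sed -n 2,4p;python3 -m jog '[0,0,0.0015,0,0,0.05,0,0,0.003,0,0,0.1,0,0,0.0045,0,0,0.15,0,0,0.006,0,0,0.2]'|sed -n 2,4p;done; python3 -c "
from h import *
s=manip.state();print(s['joint_pos'],s['ft_torque'],s['time'])"
```

```text
tool_pos: [0.4643, 0.2256, 0.0946]
tool_rot: [0.0, 0.119, 0.993, -0.0]
contact_force: [1.8, -1.1, -1.0]
tool_pos: [0.4644, 0.2256, 0.094]
tool_rot: [0.0, 0.42, 0.908, -0.0]
contact_force: [1.3, -2.4, -0.4]
tool_pos: [0.4645, 0.2255, 0.0934]
tool_rot: [0.0, 0.68, 0.733, -0.0]
contact_force: [2.3, -1.4, -0.5]
tool_pos: [0.4644, 0.2255, 0.0928]
tool_rot: [0.0, 0.873, 0.487, 0.0]
contact_force: [2.0, -1.4, 0.2]
tool_pos: [0.4643, 0.2254, 0.0922]
tool_rot: [0.0, 0.981, 0.194, -0.0]
contact_force: [1.3, -2.1, 0.1]
tool_pos: [0.4643, 0.2254, 0.0916]
tool_rot: [0.0, 0.993, -0.119, -0.0]
contact_force: [1.6, -2.0, -0.8]
[ 3.08072571e-01 -7.75761712e-02  1.98546565e+00 -5.65602765e-04
  1.23400708e+00  2.11732632e+00] [-0.37111924 -0.24687639 -0.02022928] 24.05
```

```bash
python3 -m jog '[0,0,0,0,0,0,0,0,0,0,0,0,0,0,0,0,0,0,0,0,0,0,0,0]' 68; python3 -m jog '[0,0,-0.015,0,0,-0.05,0,0,-0.015,0,0,-0.1,0,0,-0.015,0,0,-0.15,0,0,-0.015,0,0,-0.2,0,0,-0.015,0,0,-0.25]'|sed -n 1,4p
python3 -m jog '[0,0,0,0,0,-0.05,0,0,0,0,0,-0.1,0,0,0,0,0,-0.15,0,0,0,0,0,-0.2,0,0,0,0,0,-0.25,0,0,0,0,0,-0.25]'
python3 - <<'E'
from h import *
s=snap("wrist","w4");print(s["joint_pos"],s["tool_pos"])
E
```

```text
time: 24.55
tool_pos: [0.4642, 0.2258, 0.0919]
tool_rot: [-0.0, 0.993, -0.116, -0.0]
contact_force: [-0.5, 0.5, -0.1]
gripper_width: 0.795
grasp_force: 0.0
time: 25.18
tool_pos: [0.4643, 0.2257, 0.0934]
tool_rot: [-0.0, 0.961, 0.275, -0.0]
contact_force: [-0.9, 0.8, 0.1]
time: 25.92
tool_pos: [0.4643, 0.2258, 0.0934]
tool_rot: [-0.0, 0.785, 0.619, 0.0]
contact_force: [0.6, -1.0, 0.5]
gripper_width: 0.797
grasp_force: 0.0
{'fx': 365.15039913140623, 'fy': 365.15039913140623, 'cx': 275.93613348078827, 'cy': 201.1570850965552, 'T_tool_cam': ''}
[ 3.08303553e-01 -7.98738627e-02  1.98423462e+00  1.38688571e-04
  1.23724063e+00  5.42879968e-01] [0.4643084  0.22577284 0.09342617]
```

View pics/w4.png

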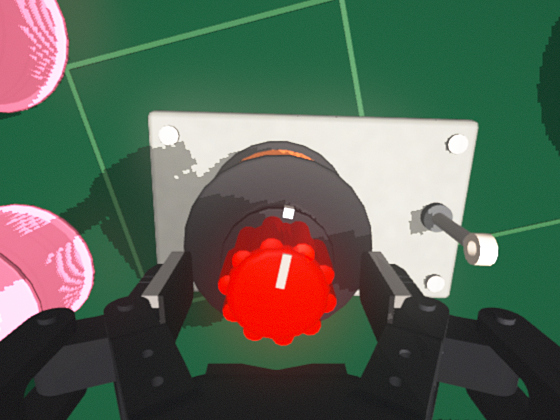

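The knob stands upright with its line from about (279,287) to (287,256) and the collar mark at (288,213). The guide is at the right, its top at (481,249) and its base at (436,217).

Run:
```python
from h import *
p=lambda u,v,h:pt("w4",u,v,h)
yaw=lambda a,b:np.arctan2(*(b-a)[1::-1])
A=p(277.5,291,.119);M=p(288.5,213,.091)
print(A,pt("w4",270,300),yaw(p(279.5,287,.119),p(286.5,256.5,.119)),M,yaw(np.array([.4643,.2257,0]),M),yaw(A,M),np.linalg.norm(M[:2]-[.4643,.2257]))
C=np.array([.4643,.2257,0])
print("guide",yaw(C,p(481,249,.076)),yaw(C,p(436,217,.014)))
print("plate",yaw(p(150,112,.014),p(477,123,.014)),yaw(p(160,300,.014),p(452,297,.014)))
s=manip.state();Rm=rot(s["tool_rot"]);print(np.arctan2(Rm[1,0],Rm[0,0]))
```

```text
[0.46400436 0.2276096  0.119     ] [0.4605969  0.22489925 0.11926388] 1.1329185609190413 [0.47328609 0.2462739  0.091     ] 1.1589976629953749 1.1093123657498445 0.022450731940375248
guide -0.2395309288378819 -0.28141415065510866
plate -0.2691644279634071 -0.22483859505009213
1.3352958206647478
```

```bash
python3 -m jog '[0,0,0,0,0,0,0,0,0,0,0,0,0,0,0,0,0,0,0,0,0,0,0,0,0,0,0,0,0,0,0,0,0,0,0,0]' 20; for i in 1 2; do python3 -m jog '[0,0,0.0015,0,0,0.05,0,0,0.003,0,0,0.1,0,0,0.0045,0,0,0.15,0,0,0.006,0,0,0.2,0,0,0.006,0,0,0.2]'|sed -n 2,6p;done; python3 -m jog '[0,0,0.001,0,0,0.03,0,0,0.0015,0,0,0.05,0,0,0.0015,0,0,0.05]'
python3 - <<'E'
from h import *
s=snap("wrist","w5");snap("scene","s5");snap("top","t5");print(s["joint_pos"],s["ft_torque"])
a=np.load("w5.npz")["img"]; b=np.load("t5.npz")["img"][185:285,155:255]
cv2.imwrite("pics/c5.png",np.hstack([a,cv2.resize(b,(240,420))]))
E
```

```text
time: 26.72
tool_pos: [0.4646, 0.2258, 0.0937]
tool_rot: [0.0, 0.785, 0.62, 0.0]
contact_force: [0.2, 0.5, 2.9]
gripper_width: 0.493
grasp_force: 60.9
tool_pos: [0.4647, 0.2257, 0.0932]
tool_rot: [0.0, 0.937, 0.348, 0.0]
contact_force: [0.4, -0.8, 3.6]
gripper_width: 0.493
grasp_force: 61.1
tool_pos: [0.4648, 0.2257, 0.0926]
tool_rot: [0.0, 0.999, 0.042, 0.001]
contact_force: [1.8, -1.5, 4.5]
gripper_width: 0.494
grasp_force: 61.2
time: 28.35
tool_pos: [0.4647, 0.2257, 0.0924]
tool_rot: [-0.0, 0.999, -0.036, 0.0]
contact_force: [0.9, -0.8, 5.4]
gripper_width: 0.498
grasp_force: 61.2
{'fx': 365.15039913140623, 'fy': 365.15039913140623, 'cx': 275.93613348078827, 'cy': 201.1570850965552, 'T_tool_cam': ''}
{'fx': 393.3572059654252, 'fy': 393.3572059654252, 'cx': 278.4099915966311, 'cy': 205.97795183337973, 'xyz': array([ 1.56986533, -0.28521742,  0.81491836]), 'attitude': array([0.69803151, 0.37301132, 0.27528433, 0.54574088])}
{'fx': 407.31523736970615, 'fy': 407.31523736970615, 'cx': 282.4525997591702, 'cy': 212.1312051492774, 'xyz': array([0.37716847, 0.02115299, 1.11102095]), 'attitude': array([ 0.71485724,  0.04053978, -0.06654259, -0.69491564])}
[ 3.08167192e-01 -7.82779347e-02  1.98458094e+00 -2.36386149e-04
  1.23463133e+00  1.95115934e+00] [-0.15798749 -0.15897527 -0.02642701]
```

View pics/c5.png

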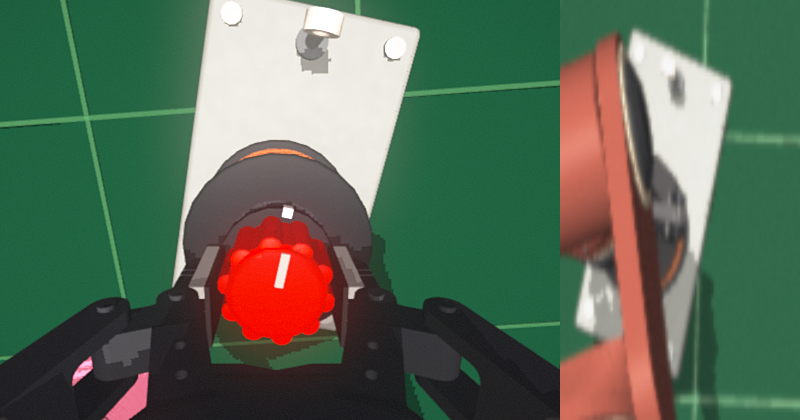

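The mark at (288,212) now points toward the guide, whose base is at (313,42). I'll measure the remaining angle.

Run:
```python
from h import *
p=lambda u,v,h:pt("w5",u,v,h)
yaw=lambda a,b:np.arctan2(*(b-a)[1::-1])
C=np.array([.4643,.2257,0]);M=p(288,212,.0898);A=p(277,290,.1178)
print(A,pt("w5",275,300),yaw(p(279,287,.118),p(286,255,.118)),M,yaw(C,M),yaw(A,M))
print("guide",yaw(C,p(322,22,.076)),yaw(C,p(313,43,.014)))
print("plate",yaw(p(187,200,.014),p(209,0,.014)),yaw(p(373,215,.014),p(419,30,.014)))
s=manip.state();Rm=rot(s["tool_rot"]);print(np.arctan2(Rm[1,0],Rm[0,0]),Rm[:,2])
```

```text
[0.46570278 0.22527252 0.1178    ] [0.46141199 0.22630847 0.11718001] -0.2664687110935583 [0.48572456 0.21915033 0.0898    ] -0.29668548056379945 -0.2967478223565616
guide -0.26063448680524637 -0.2830669111053127
plate -0.24308633924609363 -0.2389702995831056
-0.0733904559336276 [ 6.22629115e-04 -5.91828903e-05 -9.99999804e-01]
```

```bash
for i in 1 2; do python3 -m jog '[0,0,-0.007,0,0,0,0,0,-0.007,0,0,0,0,0,-0.007,0,0,0]'|sed -n 1,6p;done;python3 -m jog '[0,0,-0.012,0,0,0,0,0,-0.012,0,0,0,0,0,-0.012,0,0,0]'|sed -n 1,6p
```

```text
time: 28.88
tool_pos: [0.4644, 0.2257, 0.0925]
tool_rot: [0.0, 0.999, -0.038, 0.0]
contact_force: [3.6, -0.0, 1.2]
gripper_width: 0.492
grasp_force: 61.0
time: 29.25
tool_pos: [0.4642, 0.2255, 0.0931]
tool_rot: [0.0, 0.999, -0.038, -0.0]
contact_force: [3.7, -1.6, -2.1]
gripper_width: 0.496
grasp_force: 60.9
time: 29.62
tool_pos: [0.4642, 0.2255, 0.0938]
tool_rot: [0.0, 0.999, -0.038, -0.0]
contact_force: [5.1, -1.2, -5.8]
gripper_width: 0.494
grasp_force: 61.9
```

The thread holds the screw down after about 1.4 mm of play, so it has started. I'll return it to mid-play and hand in.

```bash
python3 -m jog '[0,0,0.015,0,0,0,0,0,0.015,0,0,0,0,0,0.015,0,0,0,0,0,0.015,0,0,0]' && python3 -c "
from h import *
print(manip.job_done())"
```

```text
time: 30.12
tool_pos: [0.4643, 0.2256, 0.0931]
tool_rot: [0.0, 0.999, -0.038, -0.0]
contact_force: [3.3, -1.6, -1.3]
gripper_width: 0.494
grasp_force: 62.2
the job is handed in; nothing more can be done
None
```

The screw is started in the hub by one forward turn and still gripped upright, with its white mark within about 0.03 rad of the hub's red mark; I handed it in at about 30 s, with one re-grip of the knob partway through that turn.

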